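Set the pull-out length stop and hold it out

TASK

Set up the saw's pull-out length stop for the next board: slide its carriage along the rail until the pointer on the carriage lines up with the pointed index rider on the bar behind it (not the blunt rider). Then squeeze the release button in the side of the pull grip and, keeping it pressed, pull the telescoping bar out towards you past the first stop to the second stop, its full extent. Finish while still holding it fully out there against its spring, with the button squeezed and the pointer still at the index, and leave the other things on the table where they are.

Things in the scene. Friction and masses are not known exactly. Their poses are not given: they have to be found in the camera images.
- stop_unit: fixed length-stop unit: aluminium plate 140 mm (x) by 340 mm (y), 8 mm thick, a rail along its y, grey end blocks at y = +-152 mm (34 mm high, screw caps to 39), a 10 mm round bar along y at the back (x = +75 mm, 24 mm up). Origin at table height under the rail's middle, +x away from the robot, z up; turned up to 0.2 rad. The carriage slides along y, the telescoping bar comes out along -x
- carriage (a joint): carriage position along the rail (m), -0.1 to 0.1, 0 in the middle, growing along the unit's +y (left seen from the robot). The carriage is a grey block 72 mm (x) by 44 mm (y), top 48 mm up (ribs to 51). It stays where left and takes about 5 N to move, plus 8 N per m/s. Slide it by its block or by the pull grip
- pointer_tip (a point): the tip of the small steel pointer on the carriage's back, on the carriage's middle plane, 44 mm up
- index_rider: pointed index rider: small aluminium block (18 x 22 mm, 48 mm up) fixed on the back bar, topped by a dark diamond-shaped plate (25 mm, to 52 mm up) whose corner points at the carriage. Origin at table height on its middle plane, x = +70 mm in the unit's frame, axes parallel to the unit's. Lined up = the pointer tip's y in this frame is 0. It stands left or right of the carriage (varies)
- blunt_rider: the other rider on the back bar, the same block topped by a round screw cap (16 mm, to 54 mm up) instead of the pointed plate: a spare, not the target; fixed; origin as for the pointed one
- stop_bar (a joint): how far the telescoping bar is pulled out (m): 0 home, first stop 0.045, second stop (end of travel) 0.090. With the button out it is locked at home (and catches at the first stop); with the button pressed it slides past the first stop. A spring pulls it home, 2 N at home, 4 N fully out; the second stop has no catch: let go, it runs back to the first
- pull_grip: black upright pull grip on the telescoping bar's end, 36 mm (x) by 28 mm (y), 22 to 80 mm above the table. Origin at table height under its middle, at x = -95 mm in the unit's frame at home (-185 mm fully out), at the carriage's y; axes as the unit's. With the button it spans y -14 to +23 mm (to +17 pressed). The carriage's sleeve (24 mm wide, 46 high) ends 8 mm behind its rear face
- release_button (a joint): how far the release button is pressed (m): 0 out, 0.006 fully in; it frees the bar from about 0.0035 and stays near there by itself while the bar is between stops. It takes 1.4 N to start and 5.6 N to press fully, towards the unit's -y
- button_face (a point): the middle of the outer face of the release button, a steel paddle 26 mm (x) by 30 mm (z) on the left (+y) face of the pull grip, 56 mm above the table
- tape_measure: yellow and black tape measure, 36 x 94 x 69 mm, standing to the right of the stop unit; origin under its middle
- sanding_block: dark sanding block, 67 x 122 x 32 mm, lying to the left of the stop unit; origin under its middle
- mallet: wooden mallet, 252 x 100 x 66 mm, lying near the robot on its left; origin under its middle
- spring_clamp: black spring clamp, 55 x 119 x 26 mm, lying near the robot on its right; origin under its middle

How it is judged (in metres and radians):
On the way, in this order (a step that is already met when the one before it is completed fails the run):
1. the carriage's pointer stands at the pointed index rider with the bar still home (y of pointer_tip in the frame of index_rider between -0.006 and 0.006 m and value of joint stop_bar below 0.02 m), for 0.2 s.
2. with the button pressed, the bar is at the second stop (value of joint stop_bar above 0.085 m and value of joint release_button above 0.0045 m), for 0.2 s.
At the end, for the whole second after the job is handed in: The gripper still holds the pull grip (over 2 N) with the button pressed (over 4.5 mm), the bar stands still within 5 mm of the second stop, and the carriage's pointer is within 6 mm of the pointed index rider along the rail (all of step 2 and y of pointer_tip in the frame of index_rider between -0.006 and 0.006 m and contact force between the fingers and pull_grip above 2 N and velocity of joint stop_bar between -0.01 and 0.01 m/s); the arm keeps its last pose, push and grip.
It fails at once if a bystander is pushed more than 30 mm (distance of any of tape_measure, sanding_block, mallet, spring_clamp from where it was at the start of the episode above 0.03 m).
It also fails if it takes over 35 s, if anything falls off the work surface, if the arm or the gripper's body presses on something with over 40 N, if the wrist force passes 120 N, or if a joint passes its speed limit or range.

ROBOT

A 7-joint arm with a two-finger parallel gripper is mounted at the origin on the work surface; the furniture and walls round the work are solid. World frame = base frame: x ahead of the robot, y to its left, z up, the work surface at z = 0. Lengths are in mm, angles in rad, forces in N, time in s.
With the tool pointing down it reaches from about 400 to 875 mm from the base axis. Payload 4.4 kg.
Tool frame: the origin (TCP) lies at the very end of the fingers, on their centre line; the grasp point (between the pads) lies 19 mm behind it; z points along the fingers, y is the line along which they close (so a half turn about z gives the same grasp; the last joint's range is limited). The gripper opens to 85 mm and grips with 20 to 120 N. Pads are 22 mm wide; open, the fingers measure 114 mm over their backs; the gripper's body (76 mm by 85 mm) begins 54 mm behind the grasp point. The pads swing forward as they close: fully open they stand 13 mm farther back than shut.
Start: joints at [1.213, 0.628, 0.038, 1.517, -0.027, 0.996, -0.02], TCP at [187.017, -622.529, 231.313] pointing down, gripper open.
Joint ranges: [-3.06, 3.06], [-0.37, 2.12], [-1.25, 1.32], [0.18, 2.47], [-1.1, 4.24], [0.23, 1.98], [-2.94, 2.94]. Speed limits (rad/s): [2.57, 2.57, 3.14, 3.14, 3.14, 3.14, 3.14].

INTERFACE

Orientations are given as [roll, pitch, yaw] about the fixed x, y, z axes, in that order (R = Rz(yaw) Ry(pitch) Rx(roll)).
In Python, from cell import read_state, get_image, camera_info, finish_job gives the robot as it stands.
- The arm moves only by the tool play_rows, never from a script. Its argument "deltas" is one flat list of numbers, 7 for each row, row after row: the shift along the tool's x, y, z in mm, then the turn, a rotation vector about the tool's x, y, z in rad, then the opening, from 0 (shut) to 1 (fully open). In form: [dx, dy, dz, ax, ay, az, grip, dx, dy, dz, ax, ay, az, grip, ...]. A call has 1 to 10 rows; each row is the pose to reach, as a shift and turn from the pose commanded when the call began, along the tool's axes at that moment; what a row does not reach only later rows make up. A row lasts 1/8 s, in which the tool goes at most 62.5 mm and 10.7 degrees, less where a joint would pass 70% of its speed; a pose out of reach is approached as far as the arm can. A call with a gripper value outside its range is refused whole. The fingers move at their own pace and stop on an object; the grip force is fixed at half the most. Time passes only in rows, so rows that repeat a pose let the fingers close. It gives the time, the measured TCP pose, the force, the opening and the grip force at its end, in the units of the state.
- read_state(): the state, without advancing time (a new reading comes with each control period).
- get_image(name): name is "side" or "top" or "wrist"; returns the picture (400x640x3 uint8, red, green, blue); there is no depth.
- camera_info(name): a dict with "fx", "fy", "cx", "cy" (pixels), "T" (4x4, takes a point from camera to world coordinates). Camera axes: x right, y down, z forward; pixel columns grow to the right and rows downward; lengths in mm; the calibration is good to about 2 mm. A picture is of the moment at which its call begins: read the wrist's pose just before it. camera_info takes no time and is no camera call; for the wrist camera it gives the pose at the moment of the call.
- finish_job(): hands the job in; it is judged then, once.
The state is a dict: "clock": time; "qpos": joint angles; "qd": joint speeds; "tau": joint torques, N m; "eef_pos": TCP position; "tool_rot": TCP orientation; "force": force on the tool from outside, world axes, zero at the start; "torque": the same for the moment, N m; "width": finger opening in mm; "gripper_force": force on a finger pad.
Only numpy, scipy, OpenCV 4.12 (cv2) and the standard library are available. Lean on these libraries where they do the work, as an engineer would, in place of code of your own. Each camera call takes 0.05 s, during which the arm holds its last target. There are 200 camera calls.

## Working session

There is one attempt and no reset: what is moved stays moved. The work goes in short steps, Python scripts to look and compute and a tool call to move; the robot and the scene stay as the last step left them, time stands still between calls to the robot, and variables do not carry over. Pictures are saved under pics/ and viewed, at most 10 in all, crops included, and the job is handed in when it is done.

Besides the shell and the picture viewer there is one more tool, called after "Emit:" as name(argument=value, ...) on one line, values as JSON. play_rows: Moves the arm, as the interface text tells. Its arguments: {"type":"object","properties":{"deltas":{"type":"array"}},"required":["deltas"]}

```bash
mkdir -p pics; ls; python3 - <<'E'
from cell import *
import cv2,numpy as np
s=read_state();print({k:np.round(v,3).tolist() for k,v in s.items()})
for n in("top","side"):
    c=camera_info(n);print(n,c["fx"],c["fy"],c["cx"],c["cy"],np.round(c["T"],3).tolist())
    cv2.imwrite(f"pics/{n}0.png",get_image(n)[:,:,::-1])
E
```

```text
pics
{'clock': 0.0, 'qpos': [1.213, 0.629, 0.038, 1.518, -0.027, 0.996, -0.02], 'qd': [0.0, -0.001, 0.002, -0.001, 0.001, -0.0, -0.001], 'tau': [-0.0, -56.34, 1.226, -19.344, 0.011, 0.01, 0.0], 'eef_pos': [186.829, -621.897, 230.396], 'tool_rot': [-3.14, 0.0, 0.292], 'force': [-0.322, -0.406, -1.135], 'torque': [-0.034, -0.036, 0.015], 'gripper_force': 0.0, 'width': 85.504}
top 418.5656155458945 418.5656155458945 318.9410825277832 195.67502191957286 [[-0.022, -0.981, 0.191, 344.331], [-0.999, 0.017, -0.028, -40.861], [0.024, -0.191, -0.981, 1083.304], [0.0, 0.0, 0.0, 1.0]]
side 407.1466072193853 407.1466072193853 316.7868508858252 200.74347716162865 [[-0.994, -0.029, 0.106, 409.145], [-0.11, 0.371, -0.922, 907.5], [-0.012, -0.928, -0.372, 449.36], [0.0, 0.0, 0.0, 1.0]]
```

View pics/top0.png

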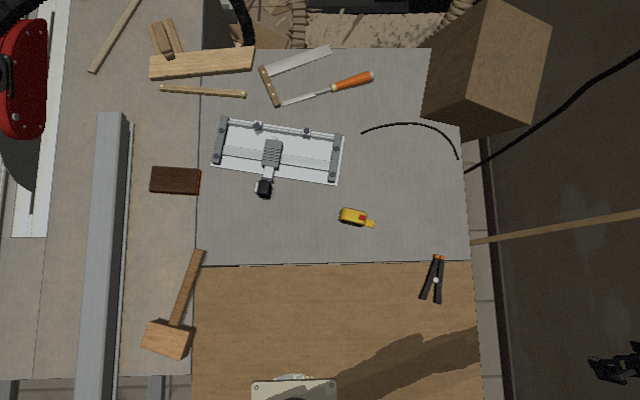

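View pics/side0.png

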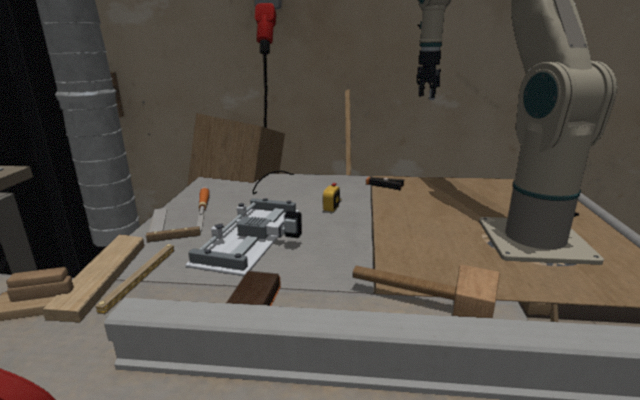

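The top view shows the unit around (278,150), with its grip at (264,188) and riders near (258,126) and (306,131). I'll enlarge that part.

```bash
cat > h.py <<'E'
import numpy as np,cv2
from cell import *
def px2w(n,uv,z,c=None):
    c=c or camera_info(n);T=np.array(c["T"])
    d=T[:3,:3]@np.array([(uv[0]-c["cx"])/c["fx"],(uv[1]-c["cy"])/c["fy"],1])
    return T[:3,3]+d*(z-T[2,3])/d[2]
def w2px(n,p,c=None):
    c=c or camera_info(n);T=np.array(c["T"]);q=T[:3,:3].T@(np.array(p)-T[:3,3])
    return np.array([c["fx"]*q[0]/q[2]+c["cx"],c["fy"]*q[1]/q[2]+c["cy"]])
E
python3 - <<'E'
import cv2
im=cv2.imread("pics/top0.png")[100:210,200:360]
cv2.imwrite("pics/c1.png",cv2.resize(im,None,fx=5,fy=5,interpolation=cv2.INTER_CUBIC))
E
```

```text
(no output)
```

View pics/c1.png

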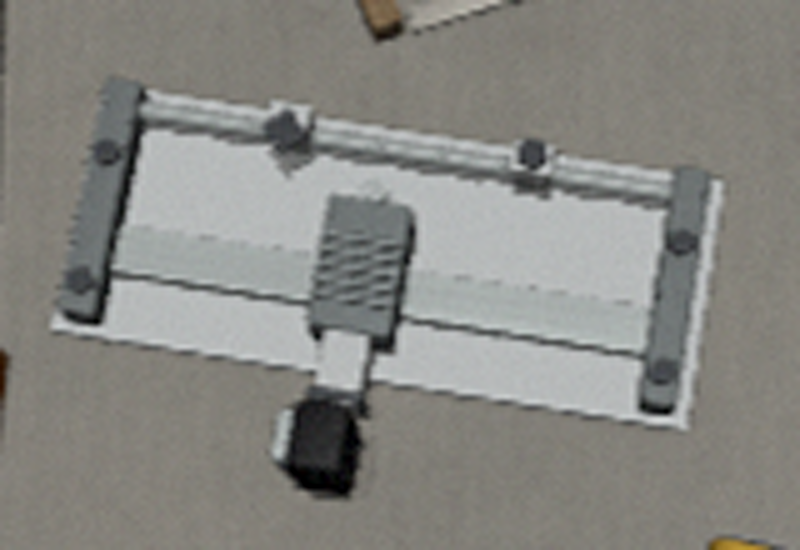

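```bash
cat >> h.py <<'E'
def cp(x,y): return (200+(x+.5)/5-.5,100+(y+.5)/5-.5)
E
python3 - <<'E'
from h import *
L={'FL':(55,328,8),'FR':(688,428,8),'BR':(722,180,8),'capLb':(106,153,39),'capLf':(80,281,39),'capRb':(683,240,39),'capRf':(661,370,39),
'idx':(286,130,52),'blunt':(533,153,54),'grip':(325,440,80),'ptr':(376,190,44),'carTopL':(331,200,48),'carTopR':(412,210,48)}
P={k:px2w("top",cp(*v[:2]),v[2])for k,v in L.items()}
A=np.array([P['FL'],P['FR'],P['BR']])[:,:2];B=np.array([[-70,170],[-70,-170],[70,-170]])
yl=(P['capLb']+P['capLf'])/2-(P['capRb']+P['capRf'])/2
print("len caps",np.hypot(*yl[:2]),"yaw caps",np.arctan2(-yl[0],yl[1]))
# fit
from scipy.optimize import least_squares
def tf(p,b):
    c,s=np.cos(p[2]),np.sin(p[2]);return b@np.array([[c,s],[-s,c]])+p[:2]
A=np.vstack([A,[((P['capLb']+P['capLf'])/2)[:2],((P['capRb']+P['capRf'])/2)[:2]]]);B=np.vstack([B,[[0,152],[0,-152]]])
r=least_squares(lambda p:(tf(p,B)-A).ravel(),[600,0,0]);print(r.x,np.round(r.fun,1))
c,s=np.cos(r.x[2]),np.sin(r.x[2])
for k in P:
    d=P[k][:2]-r.x[:2];print(k,np.round(P[k],1),"unit",np.round([c*d[0]+s*d[1],-s*d[0]+c*d[1]],1))
E
```

```text
len caps 303.4465567733016 yaw caps -0.17165803087626752
[ 6.73371077e+02  3.60630959e+01 -1.67877005e-01] [-7.7  2.9 -4.8  0.5 -3.4 -0.3  7.5 -1.2  8.5 -2. ]
FL [640.5 212.4   8. ] unit [-61.9 168.4]
FR [ 580.8 -120.4    8. ] unit [ -65.1 -169.7]
BR [ 717.4 -143.     8. ] unit [  73.3 -169.1]
capLb [725.9 181.3  39. ] unit [ 27.5 151.9]
capLf [656.7 193.   39. ] unit [-42.6 152. ]
capRb [ 674.2 -118.6   39. ] unit [  26.7 -152.3]
capRf [ 604.7 -105.1   39. ] unit [ -44.1 -150.7]
idx [732.4  86.2  52. ] unit [49.8 59.3]
blunt [717.4 -41.3  54. ] unit [ 56.4 -68.9]
grip [562.   62.8  80. ] unit [-114.3    7.7]
ptr [702.   40.5  44. ] unit [27.5  9.1]
carTopL [695.5  63.3  48. ] unit [17.3 30.6]
carTopR [689.5  21.6  48. ] unit [ 18.3 -11.5]
```

The diamond-topped rider is on the left at crop (286,130), and the blunt one is at (533,153). The unit y values are about +59 for the index and +9 for the carriage. The measured x values agree with each other if the plate isn't centred on the rail, which puts the origin near (656.6, 38.9) with yaw −0.172. Next I'll work out the approach.

```bash
cat >> h.py <<'E'
from scipy.spatial.transform import Rotation as Ro
O=np.array([656.6,38.9]);YAW=-0.172
def u2w(x,y,z):
    c,s=np.cos(YAW),np.sin(YAW);return np.array([O[0]+c*x-s*y,O[1]+s*x+c*y,z])
def w2u(p):
    c,s=np.cos(YAW),np.sin(YAW);d=np.array(p[:2])-O;return np.array([c*d[0]+s*d[1],-s*d[0]+c*d[1]])
def delta(target,yaw=YAW):
    s=read_state();R=Ro.from_euler('xyz',s["tool_rot"])
    G=Ro.from_euler('xyz',[np.pi,0,yaw])
    return np.round(R.inv().apply(target-np.array(s["eef_pos"])),1),np.round((R.inv()*G).as_rotvec(),4)
E
python3 - <<'E'
from h import *
t=u2w(-95,11,210);print(t,delta(t))
T=np.array(camera_info("wrist")["T"]);s=read_state();R=Ro.from_euler('xyz',s["tool_rot"]).as_matrix()
print(np.round(R.T@T[:3,:3],3),R.T@(T[:3,3]-s["eef_pos"]))
E
```

```text
[564.884464    65.99724074 210.        ] (array([ 560. , -550.1,   21.4]), array([-1.700e-03,  4.000e-04,  4.638e-01]))
[[-0.    -0.953 -0.303]
 [ 1.    -0.     0.   ]
 [-0.    -0.303  0.953]] [  76.76468624   -0.2305216  -142.1268104 ]
```

Emit:
play_rows(deltas=[560,-550,20,0,0,0.464,1,560,-550,20,0,0,0.464,1,560,-550,20,0,0,0.464,1,560,-550,20,0,0,0.464,1,560,-550,20,0,0,0.464,1,560,-550,20,0,0,0.464,1,560,-550,20,0,0,0.464,1,560,-550,20,0,0,0.464,1,560,-550,20,0,0,0.464,1,560,-550,20,0,0,0.464,1])

```text
clock: 1.35
eef_pos: [488.7, -73.2, 215.3]
tool_rot: [3.141, -0.0, -0.172]
force: [0.5, -1.4, 0.4]
width: 85.4
gripper_force: 0.0
```

```bash
python3 - <<'E'
from h import *
t=u2w(-95,11,210);s=read_state();print(s["clock"],s["eef_pos"],s["tool_rot"],np.round(s["qpos"],2),delta(t))
E
```

```text
1.35 [488.67696715 -73.18305831 215.3102583 ] [ 3.14138819e+00 -1.17687037e-04 -1.72291180e-01] [ 0.    0.43  0.13  1.96 -0.08  0.75 -1.57] (array([  51.2, -150.2,    5.3]), array([ 0.0002, -0.0001, -0.0003]))
```

Emit:
play_rows(deltas=[51,-150,5,0,0,0,1,51,-150,5,0,0,0,1,51,-150,5,0,0,0,1,51,-150,5,0,0,0,1,51,-150,5,0,0,0,1])

```text
clock: 1.98
eef_pos: [563.3, 62.9, 210.0]
tool_rot: [3.14, 0.001, -0.173]
force: [-0.2, -0.4, 0.5]
width: 85.7
gripper_force: 0.0
```

```bash
python3 - <<'E'
from h import *
import json
s=read_state();c=camera_info("wrist");im=get_image("wrist")
json.dump(dict(fx=c["fx"],fy=c["fy"],cx=c["cx"],cy=c["cy"],T=np.array(c["T"]).tolist()),open("w1.json","w"))
cv2.imwrite("pics/w1.png",cv2.resize(im[:,:,::-1],(800,500),interpolation=cv2.INTER_CUBIC));print(s["clock"],s["eef_pos"])
E
```

```text
1.975 [563.25592562  62.90381917 210.00253616]
```

View pics/w1.png

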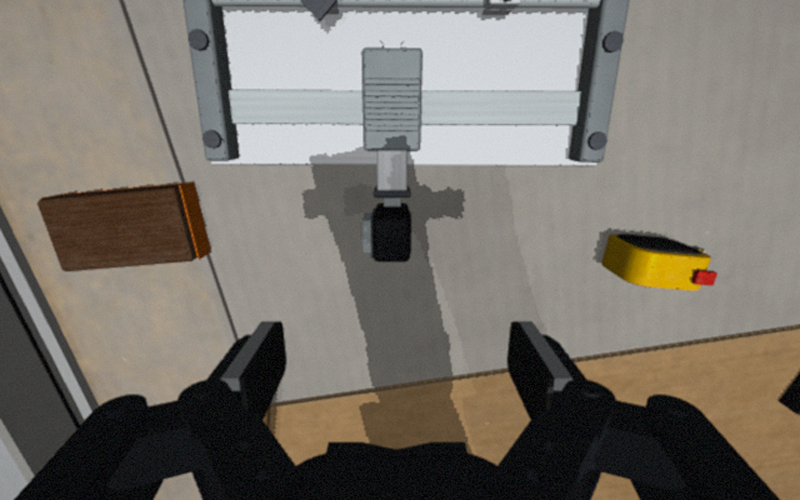

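The wrist view shows the caps at (198,40), (612,41), (212,139) and (597,141), the carriage centred at about (392,100), and the grip top at about (391,235). The diamond corner is at (322,21).

```bash
python3 - <<'E'
from h import *
import json
c=json.load(open("w1.json"))
f=lambda x,y:((x+.5)*.8-.5,(y+.5)*.8-.5)
L={'capLb':(198,40,39),'capLf':(212,139,39),'capRb':(612,41,39),'capRf':(597,141,39),'idxcorner':(322,21,51),'plateFL':(212,163,8),'plateFR':(597,165,8),
'carBL':(364,49,48),'carBR':(421,49,48),'carFL':(363,150,48),'carFR':(421,150,48),'gripTL':(373,261,80),'gripTR':(411,261,80),'btnOut':(363,240,71)}
for k,v in L.items():
    p=px2w("wrist",f(*v[:2]),v[2],c);print(k,np.round(p,1),np.round(w2u(p),1))
E
```

```text
capLb [723.9 180.5  39. ] [ 42.1 151. ]
capLf [655.9 192.3  39. ] [-26.9 151. ]
capRb [ 671.6 -116.    39. ] [  41.2 -150. ]
capRf [ 602.5 -104.1   39. ] [ -28.8 -150.1]
idxcorner [717.2  87.5  51. ] [51.4 58.3]
plateFL [638.3 212.7   8. ] [-47.8 168.1]
plateFR [ 578.4 -119.     8. ] [ -50. -169.]
carBL [695.8  62.5  48. ] [34.6 30. ]
carBR [688.8  22.6  48. ] [ 34.5 -10.5]
carFL [627.8  77.   48. ] [-34.9  32.6]
carFR [620.1  33.3  48. ] [-35.  -11.8]
gripTL [548.8  82.7  80. ] [-113.7   24.7]
gripTR [543.9  54.7  80. ] [-113.8   -3.7]
btnOut [563.7  88.1  71. ] [-99.9  32.5]
```

```bash
python3 - <<'E'
from h import *
s=read_state();print(s["clock"],np.round(s["eef_pos"],1),np.round(s["tool_rot"],4),delta(u2w(-95,14.5,37)))
E
```

```text
2.025 [563.2  62.4 210.2] [ 3.1403e+00  9.0000e-04 -1.7410e-01] (array([  1.1,  -7.6, 173.2]), array([ 0.0013,  0.0009, -0.0021]))
```

Emit:
play_rows(deltas=[1,-7,60,0.001,0.001,-0.002,1,1,-7,110,0.001,0.001,-0.002,1,1,-7,110,0.001,0.001,-0.002,1])

```text
clock: 2.4
eef_pos: [562.7, 68.7, 97.6]
tool_rot: [3.139, 0.007, -0.172]
force: [-0.7, -0.2, 0.9]
width: 85.3
gripper_force: 0.0
```

```bash
python3 - <<'E'
from h import *
s=read_state();print(s["clock"],np.round(s["eef_pos"],1),np.round(s["tool_rot"],4),np.round(s["qd"],2),delta(u2w(-95,14.5,37)))
E
```

```text
2.4 [562.7  68.7  97.6] [ 3.1393  0.0068 -0.1725] [-0.01 -0.07  0.01 -0.06  0.    0.03 -0.01] (array([ 3. , -1.3, 60.5]), array([ 0.0023,  0.0068, -0.0005]))
```

Emit:
play_rows(deltas=[2,-1,40,0,0.003,0,1,2,-1,61,0,0.003,0,1,2,-1,61,0,0.003,0,1])

```text
clock: 2.78
eef_pos: [568.6, 70.4, 40.3]
tool_rot: [-3.141, -0.004, -0.172]
force: [-0.0, -0.2, 0.4]
width: 85.8
gripper_force: 0.0
```

```bash
python3 - <<'E'
from h import *
s=read_state();print(s["clock"],np.round(s["eef_pos"],1),np.round(s["tool_rot"],4),delta(u2w(-95,14.5,37)))
c=camera_info("wrist");im=get_image("wrist");cv2.imwrite("pics/w2.png",im[:,:,::-1])
import json
json.dump(dict(fx=c["fx"],fy=c["fy"],cx=c["cx"],cy=c["cy"],T=np.array(c["T"]).tolist()),open("w2.json","w"))
E
```

```text
2.775 [568.6  70.4  40.3] [-3.141  -0.0041 -0.1716] (array([-2.9,  1.5,  3.3]), array([-0.0006, -0.0041,  0.0004]))
```

View pics/w2.png

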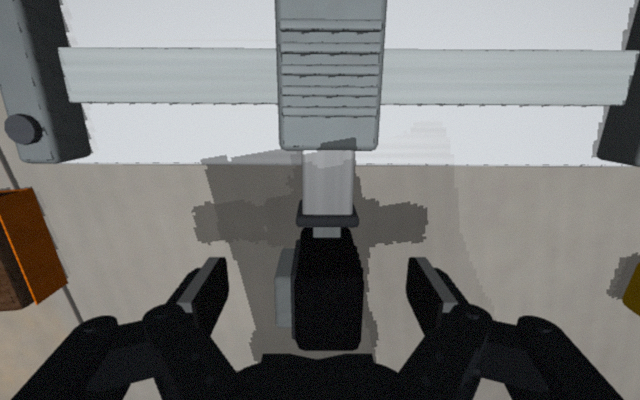

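The grip at (328,290) and its paddle at (286,288) sit between the fingers, which are at about x=215 and x=420. Closing now.

Emit:
play_rows(deltas=[-3,1,3,0,0,0,0.3,-3,1,3,0,0,0,0,-3,1,3,0,0,0,0,-3,1,3,0,0,0,0,-3,1,3,0,0,0,0,-3,1,3,0,0,0,0])

```text
clock: 3.58
eef_pos: [565.5, 70.0, 37.8]
tool_rot: [-3.141, -0.005, -0.173]
force: [-2.3, -3.9, 9.3]
width: 28.3
gripper_force: 59.3
```

```bash
python3 - <<'E'
from h import *
s=read_state();print(s["clock"],np.round(s["eef_pos"],1),w2u(s["eef_pos"]),np.round(s["tool_rot"],4),s["width"],s["gripper_force"],s["force"])
E
```

```text
3.575 [565.5  70.   37.8] [-95.11165977  15.08774273] [-3.1406 -0.0047 -0.1729] 28.322413243680987 59.3349552154541 [-2.26681237 -3.94188344  9.31914254]
```

```bash
python3 - <<'E'
from h import *
im=get_image("wrist");cv2.imwrite("pics/w3.png",cv2.resize(im[130:400,180:480,::-1],None,fx=2,fy=2,interpolation=cv2.INTER_CUBIC))
E
```

```text
(no output)
```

View pics/w3.png

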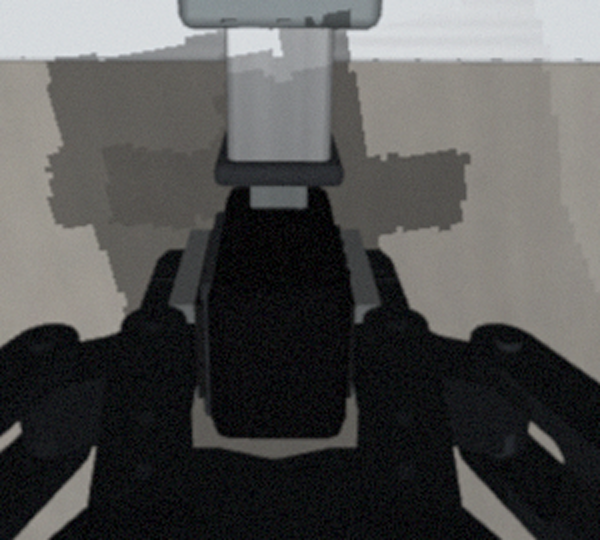

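The pads sit on the grip and the paddle at crop (190,270) and (360,275). I'll slide 46 mm towards the pointed rider, then measure.

Emit:
play_rows(deltas=[0,-10,0,0,0,0,0,0,-20,0,0,0,0,0,0,-30,0,0,0,0,0,0,-40,0,0,0,0,0,0,-46,0,0,0,0,0,0,-46,0,0,0,0,0,0,-46,0,0,0,0,0])

```text
clock: 4.5
eef_pos: [573.8, 116.5, 37.8]
tool_rot: [-3.139, -0.005, -0.172]
force: [-2.1, -1.8, 7.7]
width: 28.8
gripper_force: 58.5
```

```bash
python3 - <<'E'
from h import *
s=read_state();print(s["clock"],np.round(s["eef_pos"],1),w2u(s["eef_pos"]),np.round(s["tool_rot"],4),s["width"],s["gripper_force"],s["force"])
a=cv2.resize(get_image("top")[100:210,200:360,::-1],None,fx=5,fy=5,interpolation=cv2.INTER_CUBIC)
cv2.imwrite("pics/t2.png",a)
c=camera_info("wrist");im=get_image("wrist")[:150,150:450,::-1]
import json
json.dump(dict(fx=c["fx"],fy=c["fy"],cx=c["cx"],cy=c["cy"],T=np.array(c["T"]).tolist()),open("w4.json","w"))
cv2.imwrite("pics/w4.png",im)
E
```

```text
4.5 [573.8 116.5  37.8] [-94.8708337   62.23237902] [-3.1393 -0.0055 -0.1722] 28.83123997228053 58.4846305847168 [-2.13330902 -1.84960938  7.72393621]
```

View pics/t2.png

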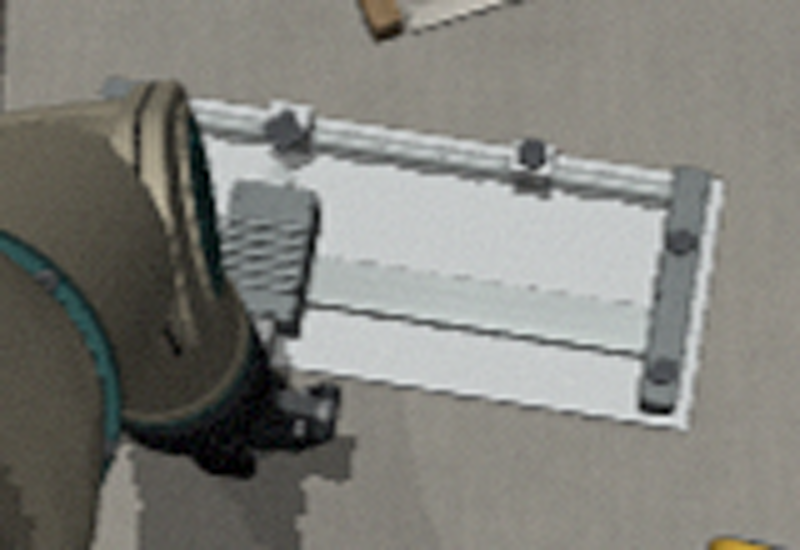

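```bash
python3 - <<'E'
from h import *
for k,v in {'idx':(287,128,52),'carBL':(233,183,48),'carBR':(320,193,48),'carBL0':(331,197,48),'carBR0':(413,208,48),'carFR':(297,330,48),'carFR0':(392,346,48)}.items():
    print(k,w2u(px2w("top",cp(*v[:2]),v[2])))
E
```

```text
idx [67.71069848 59.26380847]
carBL [35.27554704 82.14201649]
carBR [36.99941697 36.98081861]
carBL0 [35.76146993 31.01427795]
carBR0 [ 36.54800461 -11.69050299]
carFR [-36.80599287  35.7967477 ]
carFR0 [-37.58933372 -13.32516676]
```

View pics/w4.png

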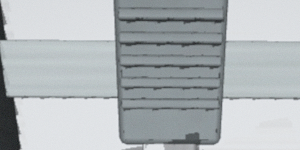

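The carriage is at unit y≈59.5 and the index at about 59, so they line up. Next I'll pull the bar out.

Emit:
play_rows(deltas=[-10,1,0,0,0,0,0,-20,1,0,0,0,0,0,-30,1,0,0,0,0,0,-40,1,0,0,0,0,0,-50,1,0,0,0,0,0,-60,1,0,0,0,0,0,-70,1,0,0,0,0,0,-80,1,0,0,0,0,0,-80,1,0,0,0,0,0])

```text
clock: 5.72
eef_pos: [495.9, 130.2, 37.5]
tool_rot: [-3.138, -0.009, -0.171]
force: [3.7, 0.4, 6.0]
width: 28.2
gripper_force: 58.9
```

```bash
python3 - <<'E'
from h import *
s=read_state();print(s["clock"],np.round(s["eef_pos"],1),w2u(s["eef_pos"]),np.round(s["tool_rot"],4),s["width"],s["gripper_force"],s["force"])
E
```

```text
5.725 [495.9 130.2  37.5] [-173.96844819   62.46152144] [-3.1376 -0.0088 -0.1706] 28.22763657380197 58.9423531293869 [3.6692179  0.37008698 6.01436937]
```

Emit:
play_rows(deltas=[-5,1,0,0,0,0,0,-10,1,0,0,0,0,0,-13,1,0,0,0,0,0,-13,1,0,0,0,0,0,-13,1,0,0,0,0,0])

```text
clock: 6.35
eef_pos: [485.0, 132.0, 37.5]
tool_rot: [-3.136, -0.012, -0.17]
force: [5.9, 1.7, 6.0]
width: 27.9
gripper_force: 58.9
```

```bash
python3 - <<'E'
from h import *
s=read_state();print(s["clock"],np.round(s["eef_pos"],1),w2u(s["eef_pos"]),np.round(s["tool_rot"],4),s["width"],s["gripper_force"],s["force"])
a=cv2.resize(get_image("top")[100:220,200:360,::-1],None,fx=5,fy=5,interpolation=cv2.INTER_CUBIC)
cv2.imwrite("pics/t3.png",a)
cv2.imwrite("pics/w5.png",get_image("wrist")[:,:,::-1])
E
```

```text
6.35 [485.  132.   37.5] [-185.02785386   62.38372623] [-3.1361 -0.0119 -0.1703] 27.93993344851491 58.89387488365173 [5.85271704 1.74472261 6.00781135]
```

View pics/t3.png

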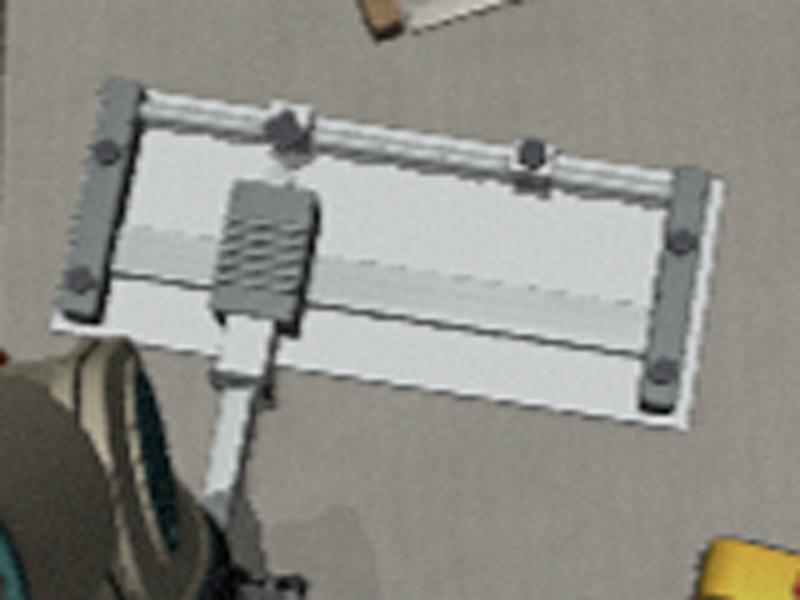

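View pics/w5.png

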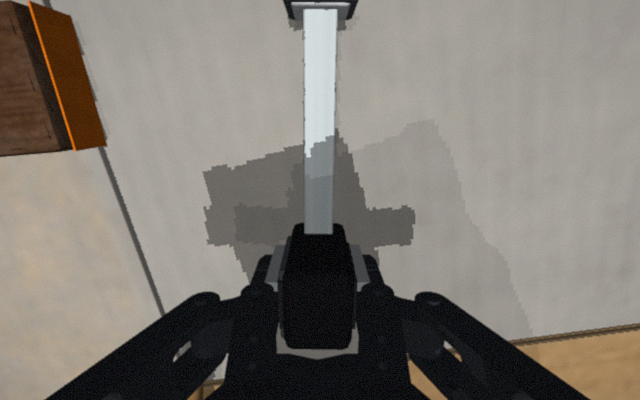

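The carriage is unchanged at (234,183)–(320,193) and still lined up with the diamond at (287,130). The bar is about 90 mm out. I'll pull a few mm more to confirm it is against the end stop.

Emit:
play_rows(deltas=[-2,0,0,0,0,0,0,-4,0,0,0,0,0,0,-4,0,0,0,0,0,0,-4,0,0,0,0,0,0])

```text
clock: 6.95
eef_pos: [485.0, 132.0, 37.7]
tool_rot: [-3.135, -0.019, -0.171]
force: [11.5, -0.2, 0.8]
width: 28.3
gripper_force: 59.3
```

```bash
python3 - <<'E'
from h import *
s=read_state();print(s["clock"],np.round(s["eef_pos"],1),w2u(s["eef_pos"]),np.round(s["tool_rot"],4),s["width"],s["gripper_force"],s["force"],np.round(s["qd"],3))
E
```

```text
6.95 [485.  132.   37.7] [-184.98346808   62.35706836] [-3.135  -0.0189 -0.1715] 28.272011465987262 59.26300764083862 [11.48426755 -0.21597796  0.8340564 ] [-0.001 -0.     0.     0.     0.     0.     0.   ]
```

```bash
python3 -c "
from cell import *
print(finish_job())"
```

```text
the job is handed in; nothing more can be done
None
```

I've handed the job in; no verdict came back. The pointer lines up with the pointed rider to about 1 mm, the bar is held 90 mm out against the second stop, and the grip is squeezed at 59 N. The button's travel wasn't measured directly, but the bar did slide past the first stop; nothing else on the table was touched.

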